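# Lock the salad spinner's lid and press its hub cap home

### The job

The washed salad spinner must be made ready to put away. First turn the lock collar on its lid clockwise, by its ear, until the ear stands at the raised arrow that marks locked; then take the loose hub cap from the shelf, set it over the stud in the middle of the lid and press it straight down until it clicks and sits fully home. Keep pressing after the click: finish still pushing the cap down firmly, without letting up, and leave the tins, the pie dish and the reamer where they are.

Things in the scene. Friction and masses are not known exactly. Their poses are not given: they have to be found in the camera images.
- collar (a joint): Lock collar, a grey ring 88 mm in diameter lying on the spinner's lid round the hub, with one upright ear. Turns about the vertical axis through hub. 0 = unlocked stop, 1.3 rad = locked stop, the ear at the arrow; the value grows clockwise seen from above. Starts between 0 and 0.5. It turns stiffly (about 2 N at the ear) and stays where it is left.
- ear (a point): Centre of the collar's ear, an upright grey block 12 mm thick, 36 mm long along the radius, its middle 60 mm from the axis; it spans 2 to 30 mm above the lid's flat top, this point 16 mm above it. A low nose (6 mm wide, 14 mm high, to 84 mm from the axis) sticks out at its outer end. Moves with the collar. The lid is clear for 60 mm to either side of it.
- mark (a point): Inner end of the raised arrow (ribs 3 mm high) on the lid, 90 mm from the collar's axis, 3 mm above the lid; it marks the direction in which the ear points when locked. A hand crank, up to 45 mm above the lid, lies on the opposite side of the lid.
- hub: White hub in the middle of the spinner's lid. Origin: centre of its flat round seat, 50 mm in diameter, 18 mm above the lid's flat top and about 173 mm above the shelf; z up. The stud rises from the seat. The spinner (248 mm in diameter, white lid, grey bowl) stands firmly and does not move.
- stud_top (a point): Centre of the top of the stud: 22.5 mm above the hub's seat, on its axis. The stud is 24 mm in diameter, coned at the top to 14 mm, with four sprung beads round it that stand out to 33 mm in diameter, 11 mm above the seat.
- cap_center (a point): Centre, half-way up (26 mm above the underside), of the loose white plastic hub cap standing upright on the shelf. Round, 52 mm high, about 60 g: a hollow skirt 48 mm in diameter and 28 mm high, open below, topped by a solid round grip knob 24 mm in diameter and 24 mm high. Fully home on the stud, this point is 26 mm above the hub's seat.
- cap: The same cap; origin at the centre of its underside, z up. Its mouth is 27 mm wide with a lip 4 mm high. Over the stud, the lip meets the beads with the underside 17 mm above the seat; pushing on takes about 10 N until, at about 7 mm, the force drops with a click and the beads draw the cap down to the seat, which is rigid: from there only a push on the cap loads the seat.
- tins: Bystander: stack of three aluminium loaf tins, 125 x 240 mm, 84 mm high; origin at the centre of the underside.
- dish: Bystander: round glass pie dish, 244 mm in diameter, 41 mm high; origin at the centre of the underside.
- reamer: Bystander: wooden citrus reamer lying on the shelf, 153 mm long along its x axis, 46 mm thick; origin under its middle, on the shelf. It and the cap may lie either way round on the right-hand side.

How it is judged:
By the outcome, as a careful person would: the job done as asked, in the order asked, and still so for the second after the job is handed in, while the arm keeps its last pose, push and grip.
It also fails if it takes over 56 s, if anything falls off the work surface, if the arm or the gripper's body presses on something with over 40 N, if the wrist force passes 120 N, or if a joint passes its speed limit or range.

### The arm

A 7-joint arm with a two-finger parallel gripper is mounted at the origin on the work surface. World frame = base frame: x ahead of the robot, y to its left, z up, the work surface at z = 0. Lengths are in m, angles in degrees, forces in N, time in s.
With the tool pointing down it reaches from about 0.4 to 0.925 m from the base axis. Payload 4.1 kg.
Tool frame: the origin (TCP) lies at the very end of the fingers, on their centre line; the grasp point (between the pads) lies 19 mm behind it; z points along the fingers, y is the line along which they close (so a half turn about z gives the same grasp; the last joint's range is limited). The gripper opens to 85 mm and grips with 20 to 120 N. Pads are 22 mm wide; open, the fingers measure 114 mm over their backs; the gripper's body (76 mm by 85 mm) begins 54 mm behind the grasp point. The pads swing forward as they close: fully open they stand 13 mm farther back than shut.
Start: joints at [57.353, 22.827, 2.584, 88.041, -1.071, 69.15, -2.905], TCP at [0.295, -0.579, 0.231] pointing down, gripper open.
Joint ranges: [-161.44, 161.44], [-28.35, 127.94], [-78.24, 83.42], [0, 140.83], [-78.03, 258.03], [13.02, 114.36], [-168.23, 168.23]. Speed limits (degrees/s): [147.25, 147.25, 180, 180, 180, 180, 180].

### API

Orientations are given as [roll, pitch, yaw] about the fixed x, y, z axes, in that order (R = Rz(yaw) Ry(pitch) Rx(roll)).
In Python, from rig import arm gives the robot as it stands. The module is installed in compiled form; this text tells all that it offers.
- The arm moves only by the shell command python3 -m inch 'ROWS' [FORCE]. ROWS is JSON, a list that holds one entry, the list of rows, each a list of 7 numbers: the shift along the tool's x, y, z in cm, then the turn, a rotation vector about the tool's x, y, z in degrees, then the closure in counts, from 0 (fully open) to 255 (shut). A call has exactly 5 rows; each row shifts and turns the commanded pose from where the row before left it, along the tool's axes as they then stand; what a row does not reach is not made up. A row lasts 1/8 s, in which the tool goes at most 62.5 mm and 10.7 degrees, less where a joint would pass 70% of its speed; a pose out of reach is approached as far as the arm can. A call with a gripper value outside its range is refused whole. The fingers move at their own pace and stop on an object; FORCE is the grip in N (left out, the last holds). Time passes only in rows, so rows that do not move let the fingers close, or fill a call up. It gives the time, the measured TCP pose, the force, the opening and the grip force at its end, in the units of the state.
- arm.state(): the state, without advancing time (a new reading comes with each control period).
- arm.capture(name): name is "side" or "top"; returns a dict with "color" (400x640x3 uint8, red, green, blue), "range_z" (400x640 float32, m along the optical axis (not along the pixel's ray), 0 where there is no reading), "camera_matrix" (3x3 intrinsics, pixels), "distortion" ([k1, k2, p1, p2, k3] as OpenCV has them; the pictures are not rectified), "cam_to_world" (4x4, takes a point from camera to world coordinates). Camera axes: x right, y down, z forward; pixel columns grow to the right and rows downward; lengths in m; the calibration is good to about 2 mm. A picture is of the moment at which its call begins.
- arm.job_done(): hands the job in; it is judged then, once.
The state is a dict: "t": time; "joints": joint angles; "joint_velocities": joint speeds; "tau": joint torques, N m; "tool_pos": TCP position; "eef_rot": TCP orientation; "wrist_force": force on the tool from outside, world axes, zero at the start; "ft_torque": the same for the moment, N m; "gripper_width": finger opening in m; "finger_force": force on a finger pad.
Only numpy, scipy, OpenCV 4.12 (cv2) and the standard library are available. Lean on these libraries where they do the work, as an engineer would, in place of code of your own. Each camera call takes 0.05 s, during which the arm holds its last target. There are 200 camera calls.

## Working session

There is one attempt and no reset: what is moved stays moved. The work goes in short steps, Python scripts to look and compute and a shell command to move; the robot and the scene stay as the last step left them, time stands still between calls to the robot, and variables do not carry over. Pictures are saved under pics/ and viewed, at most 10 in all, crops included, and the job is handed in when it is done.

```bash
mkdir -p pics
cat > h.py <<'E'
import numpy as np,cv2
from rig import arm
def cap(n):
    c=arm.capture(n); return c
def save(c,f,crop=None,s=1):
    im=c["color"][:,:,::-1]
    if crop: im=im[crop[1]:crop[3],crop[0]:crop[2]]
    cv2.imwrite(f,cv2.resize(im,None,fx=s,fy=s,interpolation=cv2.INTER_CUBIC))
def ray(c,uv):
    p=cv2.undistortPoints(np.array(uv,float).reshape(-1,1,2),np.array(c["camera_matrix"]),np.array(c["distortion"])).reshape(-1,2)
    T=np.array(c["cam_to_world"]); d=np.c_[p,np.ones(len(p))]@T[:3,:3].T
    return T[:3,3],d
def plane(c,uv,z):
    o,d=ray(c,uv); return o+d*((z-o[2])/d[:,2])[:,None]
def cloud(c):
    h,w=c["range_z"].shape; v,u=np.mgrid[:h,:w]
    o,d=ray(c,np.c_[u.ravel(),v.ravel()])
    return (o+d*c["range_z"].reshape(-1,1)).reshape(h,w,3)
E
python3 - <<'E'
from h import *
a=cap("top");b=cap("side");save(a,"pics/top1.png");save(b,"pics/side1.png")
print(np.round(a["cam_to_world"],3),np.round(b["cam_to_world"],3));s=arm.state();print({k:np.round(v,3) for k,v in s.items()})
E
```

```text
[[-0.01  -0.997  0.078  0.496]
 [-1.     0.009 -0.011  0.086]
 [ 0.01  -0.078 -0.997  1.131]
 [ 0.     0.     0.     1.   ]] [[-9.220e-01  2.370e-01 -3.050e-01  9.730e-01]
 [ 3.860e-01  5.640e-01 -7.300e-01  1.087e+00]
 [-1.000e-03 -7.910e-01 -6.110e-01  9.790e-01]
 [ 0.000e+00  0.000e+00  0.000e+00  1.000e+00]]
{'t': np.float64(0.1), 'joints': array([57.354, 22.867,  2.582, 88.107, -1.07 , 69.153, -2.905]), 'joint_velocities': array([ 0.004, -0.163,  0.084, -0.214,  0.027,  0.004,  0.061]), 'tau': array([ 3.0000e-03, -4.7626e+01,  1.3700e+00, -2.5495e+01,  1.2000e-02,
        5.0000e-03, -0.0000e+00]), 'tool_pos': array([ 0.295, -0.579,  0.23 ]), 'eef_rot': array([-1.79898e+02,  8.00000e-03,  2.69790e+01]), 'wrist_force': array([0.143, 0.412, 0.153]), 'ft_torque': array([-0.057,  0.003, -0.045]), 'finger_force': np.float64(0.0), 'gripper_width': np.float64(0.085)}
```

View pics/top1.png

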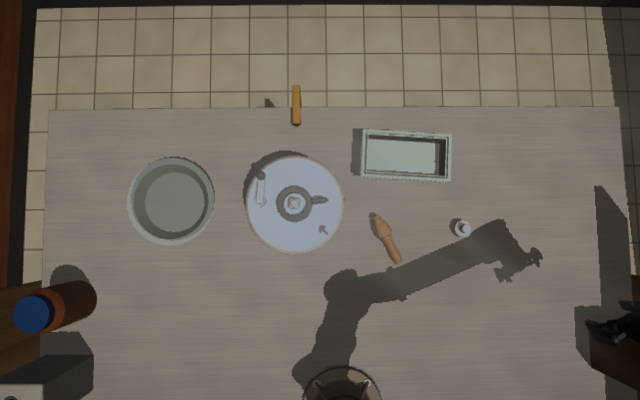

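View pics/side1.png

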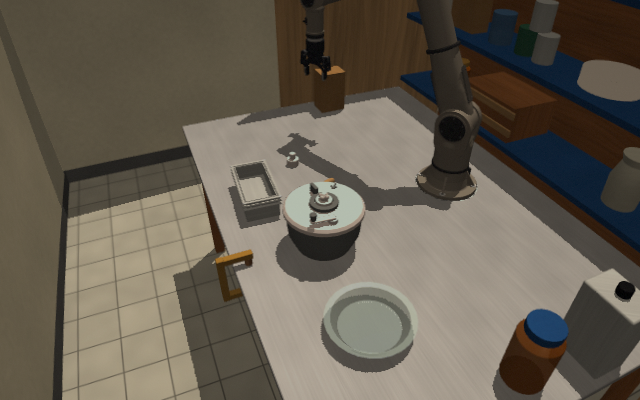

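The top view shows the spinner centred near (294,203), the ear at about (319,199), the arrow at (322,229), the crank at (260,190) and the cap at (461,228). The reamer runs from (378,215) to (397,262). The side view agrees.

Run:
```python
from h import *
a=cap("top");P=cloud(a)
c=a["color"]
i1=cv2.resize(c[145:260,235:355],None,fx=4,fy=4,interpolation=cv2.INTER_CUBIC)
i2=cv2.resize(c[205:250,435:485],None,fx=4,fy=4,interpolation=cv2.INTER_CUBIC)
o=np.zeros((470,700,3),np.uint8);o[:460,:480]=i1;o[:180,490:690]=i2
cv2.imwrite("pics/crop1.png",o[:,:,::-1])
for n,uv in dict(lid=(275,230),hub=(294,203),ear=(319,199),mark=(321,228),cap=(461,228),table=(500,300),crank=(260,190)).items(): print(n,np.round(P[uv[1],uv[0]],3))
# lid disc
z=P[:,:,2];m=((z>.14)&(z<.2)).astype(np.uint8);m[:, :230]=0;m[:,360:]=0
k=max(cv2.findContours(m,0,1)[0],key=cv2.contourArea);(u,r),R=cv2.minEnclosingCircle(k);print(u,r,R,plane(a,[(u,r)],.155),cv2.fitEllipse(k))
m=((z>.02)&(z<.08)).astype(np.uint8);m[:,:435]=0;m[:,485:]=0;m[:205]=0;m[250:]=0
q=P[m>0];print("cap",q.mean(0),q.min(0),q.max(0),len(q)); t=q[q[:,2]>.045];print("knob",t.mean(0),len(t),np.median(t[:,2]))
```

```text
lid [0.49  0.169 0.157]
hub [0.553 0.121 0.194]
ear [0.563 0.061 0.185]
mark [0.494 0.056 0.157]
cap [ 0.489 -0.333  0.045]
table [ 0.282 -0.457 -0.004]
crank [0.587 0.204 0.171]
294.59234619140625 204.1051025390625 49.56103515625 [[0.55302782 0.12080171 0.155     ]] ((294.60699462890625, 204.02886962890625), (97.84710693359375, 98.14688873291016), 43.18330001831055)
cap [ 0.48917883 -0.33999696  0.03429957] [ 0.4664411  -0.36792912  0.02120725] [ 0.51139425 -0.31890267  0.0553907 ] 239
knob [ 0.48887864 -0.34356414  0.05080383] 64 0.05088424636379918
```

View pics/crop1.png

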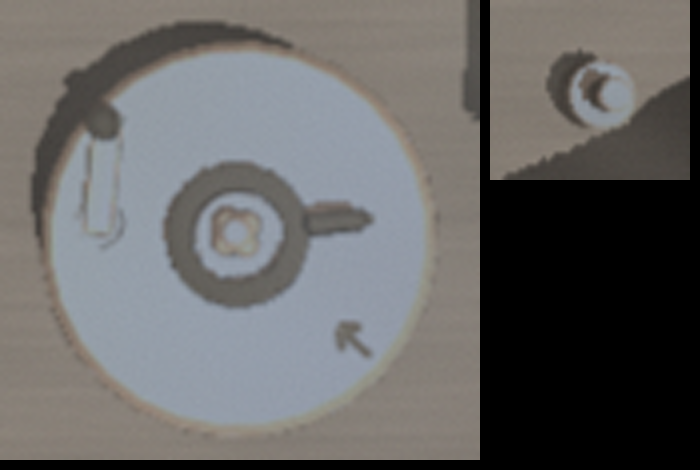

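The enlarged crop shows the collar centred at px (294.3,203), the nose tip at (328,199.8), the arrow tip at (320,226.3) and the cap skirt at (463,228.8). Now I'll turn these into positions.

```bash
cat >> h.py <<'E'
from scipy.spatial.transform import Rotation as Ro
def go(p,yaw=None):
    s=arm.state();R=Ro.from_euler('xyz',s["eef_rot"],degrees=True);p=np.array(p,float)
    print("pos",np.round(s["tool_pos"],4),"rot",np.round(s["eef_rot"],2),"F",np.round(s["wrist_force"],1),"w",round(float(s["gripper_width"]),4),"t",s["t"],"j",np.round(s["joints"],0))
    print("tool shift cm",np.round(R.inv().apply(p-s["tool_pos"])*100,2))
    if yaw is not None: print("turn deg",np.round((R.inv()*Ro.from_euler('xyz',[180,0,yaw],degrees=True)).as_rotvec(degrees=True),1))
E
python3 - <<'E'
from h import *
a=cap("top")
H=plane(a,[(294.25,203)],.195)[0]; H2=plane(a,[(294.25,203)],.16)[0]
n=plane(a,[(328,199.75)],.169)[0]; e=plane(a,[(319,199)],.185)[0]; k=plane(a,[(320,226.25)],.158)[0]
print("stud",H,"collar",H2,"nose",n,"ear",e,"mark",k)
C=np.array([.553,.121])
for q in(n,e,k):
    d=q[:2]-C;print(np.hypot(*d),np.degrees(np.arctan2(d[1],d[0])))
print("skirt",plane(a,[(463,228.75)],.028),"knob",plane(a,[(465.75,229)],.052))
go([.548,.057,.30],85)
E
```

```text
stud [0.55333482 0.12014977 0.195     ] collar [0.55546176 0.12144339 0.16      ] nose [0.56206379 0.03892325 0.169     ] ear [0.56297468 0.0612317  0.185     ] mark [0.49793662 0.05883656 0.158     ]
0.08257569331924867 -83.698325170595
0.060594912338898875 -80.52527631593608
0.08304378225965563 -131.53400688703542
skirt [[ 0.48675838 -0.34493035  0.028     ]] knob [[ 0.486196  -0.3431578  0.052    ]]
pos [ 0.2947 -0.5789  0.2307] rot [-179.93    0.     26.98] F [-0.2 -0.7  0.2] w 0.0852 t 0.2 j [57. 23.  3. 88. -1. 69. -3.]
tool shift cm [ 51.42 -45.19  -6.88]
turn deg [ -0.1  -0.  -58. ]
```

```bash
python3 -m inch '[[[0,0,-1.8,0,0,-10,0],[0,0,-1.8,0,0,-10,0],[0,0,-1.8,0,0,-10,0],[0,0,-1.8,0,0,-10,0],[0,0,0,0,0,-10,0]]]' 40 && python3 -m inch '[[[0,0,0,0,0,-10,0],[0,0,0,0,0,-10,0],[0,0,0,0,0,0,0],[0,0,0,0,0,0,0],[0,0,0,0,0,0,0]]]'; python3 -c "
from h import *
go([.561,.0585,.29],97.5)"
```

```text
t: 0.82
tool_pos: [0.2952, -0.58, 0.3051]
eef_rot: [179.9, 0.1, 77.3]
wrist_force: [0.5, -1.4, -0.2]
gripper_width: 0.0849
finger_force: 0.0
t: 1.45
tool_pos: [0.2949, -0.5793, 0.3033]
eef_rot: [-180.0, -0.0, 96.9]
wrist_force: [0.3, 0.6, 0.3]
gripper_width: 0.0855
finger_force: 0.0
pos [ 0.2949 -0.5793  0.3033] rot [-179.99   -0.     96.9 ] F [0.3 0.6 0.3] w 0.0855 t 1.45 j [66. 21. -9. 82.  3. 78. 64.]
tool shift cm [60.11 34.09  1.32]
turn deg [-0.  -0.  -0.6]
```

```bash
python3 -m inch '[[[4,2.27,0,0,0,0,0],[4,2.27,0,0,0,0,0],[4,2.27,0,0,0,0,0],[4,2.27,0,0,0,0,0],[4,2.27,0,0,0,0,0]]]' >/dev/null; python3 -m inch '[[[4,2.27,0,0,0,0,0],[4,2.27,0,0,0,0,0],[4,2.27,0,0,0,0,0],[4,2.27,0,0,0,0,0],[4,2.27,0,0,0,0,0]]]' >/dev/null;python3 -m inch '[[[4,2.27,0,0,0,0,0],[4,2.27,0,0,0,0,0],[4,2.27,0,0,0,0,0],[4,2.27,0,0,0,0,0],[4,2.27,1.5,0,0,0,0]]]' ; python3 -c "
from h import *
go([.561,.0585,.164],97.5)
b=cap('side');save(b,'pics/side2.png',(250,130,410,250),5)
o,d=ray(b,[(324,200)]);P=cloud(b)
z=P[:,:,2];m=(z>.165)&(z<.19)&(np.hypot(P[:,:,0]-.553,P[:,:,1]-.121)<.09);print(P[m].mean(0),m.sum())"
```

```text
t: 3.32
tool_pos: [0.5613, 0.0591, 0.2894]
eef_rot: [179.8, 0.0, 96.9]
wrist_force: [0.3, -0.5, -0.1]
gripper_width: 0.0855
finger_force: 0.0
pos [0.5613 0.0591 0.2894] rot [1.7981e+02 3.0000e-02 9.6890e+01] F [ 0.3 -0.5 -0.1] w 0.0855 t 3.325 j [ 20.  14. -37.  95.   9.  74. -11.]
tool shift cm [-0.04 -0.08 12.54]
turn deg [ 0.2  0.  -0.6]
[0.56155985 0.12832515 0.17217928] 475
```

View pics/side2.png

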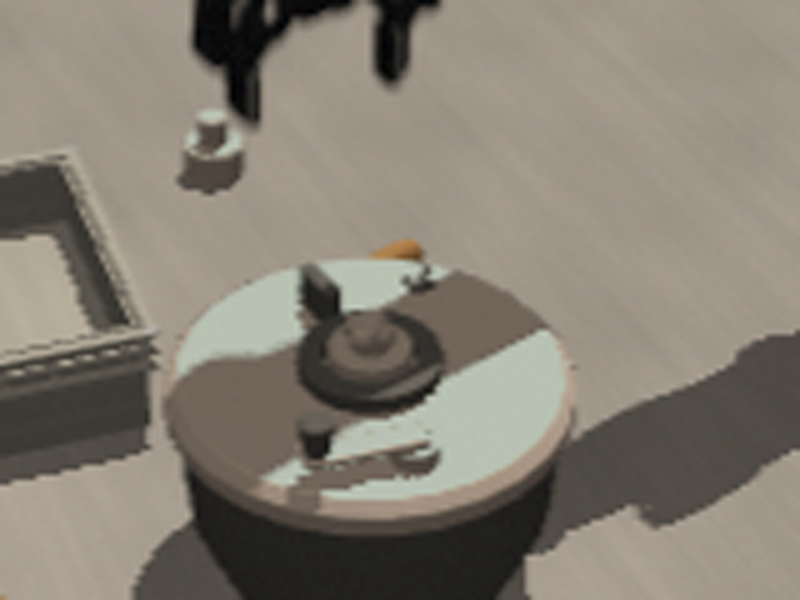

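The side crop shows the two fingertips at about (250,120) and (395,80), either side of the ear at (320,290). Next I descend and grip.

```bash
python3 -m inch '[[[0,0,3,0,0,0,0],[0,0,3,0,0,0,0],[0,0,3,0,0,0,0],[0,0,2,0,0,0,0],[0,0,1.5,0,0,0,0]]]' 30 ; python3 -m inch '[[[0,0,0,0,0,0,255],[0,0,0,0,0,0,255],[0,0,0,0,0,0,255],[0,0,0,0,0,0,255],[0,0,0,0,0,0,255]]]' 30; python3 -c "
from h import *
go([.561,.0585,.164],97.5)"
```

```text
t: 4.0
tool_pos: [0.5596, 0.0573, 0.1623]
eef_rot: [-180.0, 0.0, 96.9]
wrist_force: [0.3, -0.3, 0.5]
gripper_width: 0.0854
finger_force: 0.0
t: 4.62
tool_pos: [0.5618, 0.0577, 0.1642]
eef_rot: [179.8, -0.0, 96.9]
wrist_force: [3.6, 0.7, 0.5]
gripper_width: 0.0119
finger_force: 29.1
pos [0.5618 0.0577 0.1642] rot [ 1.7976e+02 -1.0000e-02  9.6900e+01] F [3.6 0.7 0.5] w 0.0119 t 4.625 j [ 18.  20. -35. 104.  14.  60. -15.]
tool shift cm [ 0.09 -0.07  0.02]
turn deg [ 0.2 -0.  -0.6]
```

```bash
python3 -m inch '[[[0.024,-0.556,0,0,0,5,255],[0.024,-0.556,0,0,0,5,255],[0.024,-0.556,0,0,0,5,255],[0.024,-0.556,0,0,0,5,255],[0.024,-0.556,0,0,0,5,255]]]' ; python3 -c "
from h import *
go([.561,.0585,.164],97.5)
p=arm.state()['tool_pos'][:2]-np.array([.5535,.121]);print(np.hypot(*p),np.degrees(np.arctan2(p[1],p[0])))"
```

```text
t: 5.25
tool_pos: [0.535, 0.061, 0.1642]
eef_rot: [179.7, -0.2, 71.8]
wrist_force: [6.4, 0.9, -2.3]
gripper_width: 0.0117
finger_force: 29.1
pos [0.535  0.061  0.1642] rot [179.69  -0.21  71.79] F [ 6.4  0.9 -2.3] w 0.0117 t 5.25 j [ 15.  17. -31. 107.  10.  58. -39.]
tool shift cm [0.57 2.55 0.04]
turn deg [  0.3  -0.1 -25.7]
0.06276835492576534 -107.12327099405425
```

```bash
python3 -m inch '[[[0.024,-0.556,0,0,0,5,255],[0.024,-0.556,0,0,0,5,255],[0.024,-0.556,0,0,0,5,255],[0.02,-0.44,0,0,0,4,255],[0.01,-0.22,0,0,0,2,255]]]' ; python3 -m inch '[[[0.01,-0.22,0,0,0,2,255],[0.01,-0.22,0,0,0,2,255],[0,0,0,0,0,0,255],[0,0,0,0,0,0,255],[0,0,0,0,0,0,255]]]' ; python3 -c "
from h import *
go([.561,.0585,.164],97.5)
p=arm.state()['tool_pos'][:2]-np.array([.5535,.121]);print(np.hypot(*p),np.degrees(np.arctan2(p[1],p[0])))"
```

```text
t: 5.88
tool_pos: [0.515, 0.0723, 0.1642]
eef_rot: [179.8, -0.3, 50.9]
wrist_force: [8.3, 0.7, -3.3]
gripper_width: 0.0115
finger_force: 29.0
t: 6.5
tool_pos: [0.5124, 0.0746, 0.1642]
eef_rot: [179.7, -0.3, 47.0]
wrist_force: [7.5, 0.5, -3.9]
gripper_width: 0.0109
finger_force: 29.4
pos [0.5124 0.0746 0.1642] rot [179.72  -0.35  47.03] F [ 7.5  0.5 -3.9] w 0.0109 t 6.5 j [ 11.  14. -28. 110.   8.  57. -64.]
tool shift cm [2.13 4.66 0.06]
turn deg [  0.4  -0.2 -50.5]
0.06197461429522572 -131.5828616437493
```

```bash
for i in 1; do python3 -m inch '[[[0.005,-0.2,0,0,0,1.5,255],[0,0,0,0,0,0,255],[0,-0.2,0,0,0,1.5,255],[0,0,0,0,0,0,255],[0,0,0,0,0,0,255]]]'; done ; python3 -c "
from h import *
go([.561,.0585,.164],97.5)
p=arm.state()['tool_pos'][:2]-np.array([.5535,.121]);print(np.hypot(*p),np.degrees(np.arctan2(p[1],p[0])),arm.state()['ft_torque'])"
```

```text
t: 7.12
tool_pos: [0.5122, 0.075, 0.1644]
eef_rot: [179.4, -0.5, 44.2]
wrist_force: [14.2, -4.3, -8.4]
gripper_width: 0.0114
finger_force: 43.5
pos [0.5122 0.075  0.1644] rot [179.38  -0.47  44.15] F [14.2 -4.3 -8.4] w 0.0114 t 7.125 j [ 11.  14. -28. 110.   8.  57. -67.]
tool shift cm [2.35 4.58 0.11]
turn deg [  0.8  -0.1 -53.3]
0.061822828004384774 -131.92503133831678 [-0.86407318 -2.80253649  1.00144059]
```

```bash
python3 -m inch '[[[0,0,0,0,0,0,0],[0,0,0,0,0,0,0],[0,0,0,0,0,0,0],[0,0,0,0,0,0,0],[0,0,-1.5,0,0,0,0]]]' ;python3 -m inch '[[[0,0,-2.5,0,0,0,0],[0,0,-2.5,0,0,0,0],[0,0,-2.5,0,0,0,0],[0,0,-2.5,0,0,0,0],[0,0,-2,0,0,0,0]]]'; python3 -c "
from h import *
go([.4865,-.344,.29],45)
b=cap('top');save(b,'pics/top2.png',(235,145,355,260),4)"
```

```text
t: 7.75
tool_pos: [0.5049, 0.077, 0.1778]
eef_rot: [-179.9, 0.1, 44.0]
wrist_force: [0.1, 1.0, -0.1]
gripper_width: 0.0856
finger_force: 0.0
t: 8.38
tool_pos: [0.5063, 0.0775, 0.3006]
eef_rot: [179.9, -0.1, 44.0]
wrist_force: [-0.2, -0.6, 0.3]
gripper_width: 0.0852
finger_force: 0.0
pos [0.5063 0.0775 0.3006] rot [ 1.7992e+02 -9.0000e-02  4.3990e+01] F [-0.2 -0.6  0.3] w 0.0852 t 8.375 j [ 12.   7. -28. 100.   3.  73. -63.]
tool shift cm [-30.7   28.94   1.05]
turn deg [ 0.1 -0.1 -1. ]
```

```bash
python3 -m inch '[[[-3.07,2.89,0,0,0,0,0],[-3.07,2.89,0,0,0,0,0],[-3.07,2.89,0,0,0,0,0],[-3.07,2.89,0,0,0,0,0],[-3.07,2.89,0,0,0,0,0]]]' >/dev/null;python3 -m inch '[[[-3.07,2.89,0,0,0,0,0],[-3.07,2.89,0,0,0,0,0],[-3.07,2.89,0,0,0,0,0],[-3.07,2.89,0,0,0,0,0],[-3.07,2.89,0,0,0,0,0]]]'; python3 -c "
from h import *
go([.4865,-.344,.031],45)
a=cap('top');b=cap('side')
A=cv2.resize(a['color'][145:260,235:355],None,fx=3,fy=3);B=cv2.resize(b['color'][100:215,240:360],None,fx=3,fy=3)
cv2.imwrite('pics/c2.png',np.hstack([A,B])[:,:,::-1])"
```

```text
t: 9.68
tool_pos: [0.4857, -0.3451, 0.2987]
eef_rot: [180.0, -0.0, 44.0]
wrist_force: [0.0, 0.5, -0.2]
gripper_width: 0.0855
finger_force: 0.0
pos [ 0.4857 -0.3451  0.2987] rot [ 1.7996e+02 -2.0000e-02  4.3990e+01] F [ 0.   0.5 -0.2] w 0.0855 t 9.675 j [ 39.  15. -10.  90.   3.  75. -17.]
tool shift cm [ 0.12 -0.04 26.77]
turn deg [ 0. -0. -1.]
```

View pics/c2.png

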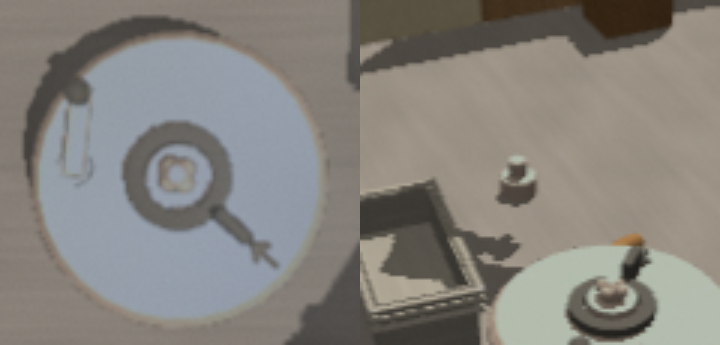

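The collar's ear now points straight at the arrow (crop (215,212) to (265,255)). The stud is at top px (294.3,203), and in the side view at about (323.3,196.7).

```bash
python3 -c "
from h import *
a=cap('top');b=cap('side')
def tri(u,v):
    o1,d1=ray(a,[u]);o2,d2=ray(b,[v]);d1=d1[0];d2=d2[0]
    s=np.linalg.lstsq(np.c_[d1,-d2],o2-o1,rcond=None)[0];p=o1+s[0]*d1;q=o2+s[1]*d2;print(np.round((p+q)/2,4),np.linalg.norm(p-q))
tri((294.3,203),(323.3,196.2))
print('knob side',plane(b,[(292.3,153.0)],.052))
go([.4865,-.344,.031],45)
"; python3 -m inch '[[[0,0,5,0,0,0,0],[0,0,5,0,0,0,0],[0,0,5,0,0,0,0],[0,0,4,0,0,0,0],[0,0,2,0,0,0,0]]]'
python3 -c "
from h import *
go([.4865,-.344,.031],45)
b=cap('side');save(b,'pics/s3.png',(250,110,340,180),7)"
```

```text
[0.5546 0.1203 0.181 ] 0.0009676603833316743
knob side [[ 0.48919026 -0.34107372  0.052     ]]
pos [ 0.4855 -0.3443  0.2982] rot [-1.7997e+02 -3.0000e-02  4.3890e+01] F [0.  1.  0.1] w 0.0852 t 9.875 j [ 39.  15. -10.  90.   3.  75. -17.]
tool shift cm [ 0.07  0.06 26.72]
turn deg [-0.  -0.  -1.1]
t: 10.5
tool_pos: [0.4853, -0.3409, 0.0862]
eef_rot: [-179.8, -0.0, 44.1]
wrist_force: [-0.9, -0.1, 0.4]
gripper_width: 0.0854
finger_force: 0.0
pos [ 0.4853 -0.3409  0.0862] rot [-1.7978e+02 -2.0000e-02  4.4150e+01] F [-0.9 -0.1  0.4] w 0.0854 t 10.5 j [ 39.  26. -10. 104.   5.  51. -19.]
tool shift cm [-0.14  0.33  5.51]
turn deg [-0.2 -0.  -0.9]
```

View pics/s3.png

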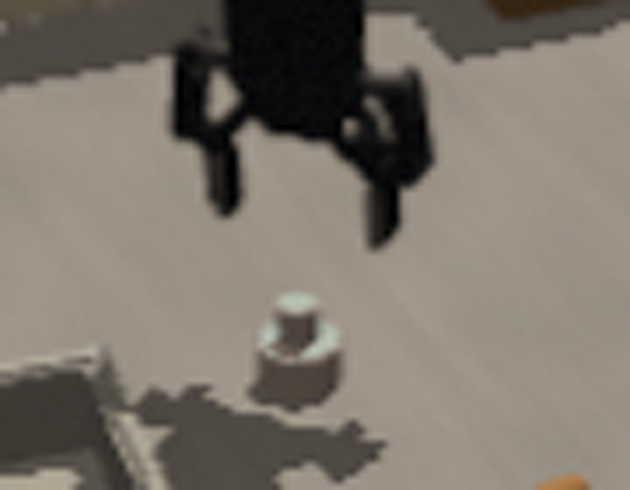

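The fingers at (225,210) and (380,245) straddle the knob at (298,305), centred on it. Descend and grip.

```bash
python3 -m inch '[[[0.1,0,2,0,0,0,0],[0,0,2,0,0,0,0],[0,0,1.2,0,0,0,0],[0,0,0.5,0,0,0,0],[0,0,0,0,0,0,0]]]';python3 -m inch '[[[0,0,0,0,0,0,255],[0,0,0,0,0,0,255],[0,0,0,0,0,0,255],[0,0,0,0,0,0,255],[0,0,0,0,0,0,255]]]' 60
python3 -c "
from h import *
go([.4865,-.344,.031],45)"
```

```text
t: 11.18
tool_pos: [0.4869, -0.3431, 0.0317]
eef_rot: [180.0, -0.0, 44.0]
wrist_force: [-0.5, -0.2, 0.0]
gripper_width: 0.0852
finger_force: 0.0
t: 11.8
tool_pos: [0.487, -0.3436, 0.0319]
eef_rot: [179.9, -0.0, 44.0]
wrist_force: [-0.9, 0.2, 4.0]
gripper_width: 0.0219
finger_force: 59.0
pos [ 0.487  -0.3436  0.0319] rot [ 1.7994e+02 -1.0000e-02  4.3970e+01] F [-0.9  0.2  4. ] w 0.0219 t 11.8 j [ 38.  30.  -9. 106.   6.  45. -20.]
tool shift cm [-0.06 -0.    0.09]
turn deg [ 0.1 -0.  -1. ]
```

```bash
python3 -m inch '[[[0,0,-2,0,0,0,255],[0,0,-4,0,0,0,255],[0,0,-6,0,0,0,255],[0,0,-6,0,0,0,255],[0,0,-6,0,0,0,255]]]' 80;python3 -m inch '[[[0,0,-2,0,0,0,255],[0,0,0,0,0,0,255],[0,0,0,0,0,0,255],[0,0,0,0,0,0,255],[0,0,0,0,0,0,255]]]'
python3 -c "
from h import *
go([.5535,.1205,.29],44)
b=cap('side');save(b,'pics/s4.png',(240,50,350,140),6)"
```

```text
t: 12.42
tool_pos: [0.486, -0.3429, 0.2728]
eef_rot: [-180.0, 0.0, 44.0]
wrist_force: [1.0, -0.7, -1.2]
gripper_width: 0.0216
finger_force: 78.4
t: 13.05
tool_pos: [0.4861, -0.343, 0.29]
eef_rot: [-179.9, 0.0, 44.0]
wrist_force: [0.5, -0.3, -0.2]
gripper_width: 0.0213
finger_force: 78.4
pos [ 0.4861 -0.343   0.29  ] rot [-1.7987e+02  3.0000e-02  4.3980e+01] F [ 0.5 -0.3 -0.2] w 0.0213 t 13.05 j [ 39.  15. -10.  91.   3.  74. -17.]
tool shift cm [ 37.04 -28.67   0.04]
turn deg [-0.1  0.  -0. ]
```

View pics/s4.png

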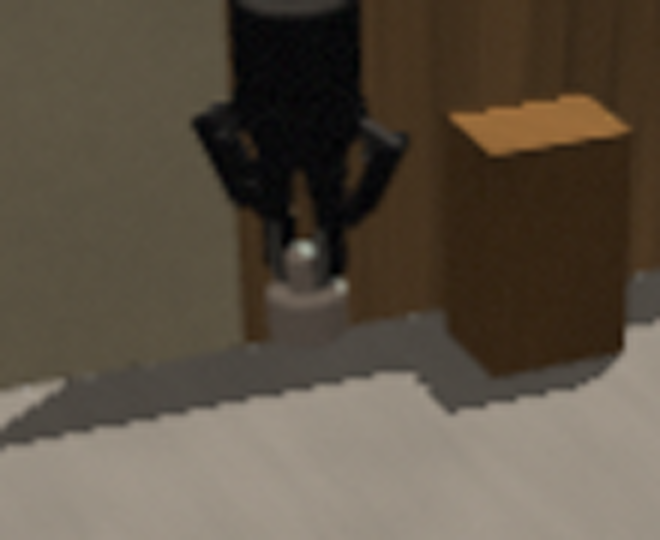

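The cap is held upright by its knob at (303,255), with the fingertips just above the shoulder. Now I carry it to the hub.

```bash
python3 -m inch '[[[2,-1.55,0,0,0,0,255],[3.5,-2.71,0,0,0,0,255],[3.5,-2.71,0,0,0,0,255],[3.5,-2.71,0,0,0,0,255],[3.5,-2.71,0,0,0,0,255]]]' >/dev/null;python3 -m inch '[[[3.5,-2.71,0,0,0,0,255],[3.5,-2.71,0,0,0,0,255],[3.5,-2.71,0,0,0,0,255],[3.5,-2.71,0,0,0,0,255],[3.5,-2.71,0,0,0,0,255]]]' >/dev/null; python3 -m inch '[[[2,-1.55,0,0,0,0,255],[1.54,-1.18,0,0,0,0,255],[0,0,2,0,0,0,255],[0,0,1,0,0,0,255],[0,0,0,0,0,0,255]]]' 
python3 -c "
from h import *
go([.5535,.1205,.234],44)
a=cap('top');b=cap('side')
A=cv2.resize(a['color'][155:250,245:345],None,fx=4,fy=4);B=cv2.resize(b['color'][140:235,274:374],None,fx=4,fy=4)
cv2.imwrite('pics/c5.png',np.hstack([A,B])[:,:,::-1])"
```

```text
t: 14.98
tool_pos: [0.5535, 0.1196, 0.2603]
eef_rot: [-179.9, 0.1, 43.9]
wrist_force: [-0.0, 0.3, -0.6]
gripper_width: 0.0216
finger_force: 78.4
pos [0.5535 0.1196 0.2603] rot [-1.7995e+02  1.1000e-01  4.3940e+01] F [-0.   0.3 -0.6] w 0.0216 t 14.975 j [  6.  15. -28.  97.   7.  70. -69.]
tool shift cm [ 0.07 -0.06  2.63]
turn deg [-0.1  0.1 -0.1]
```

View pics/c5.png

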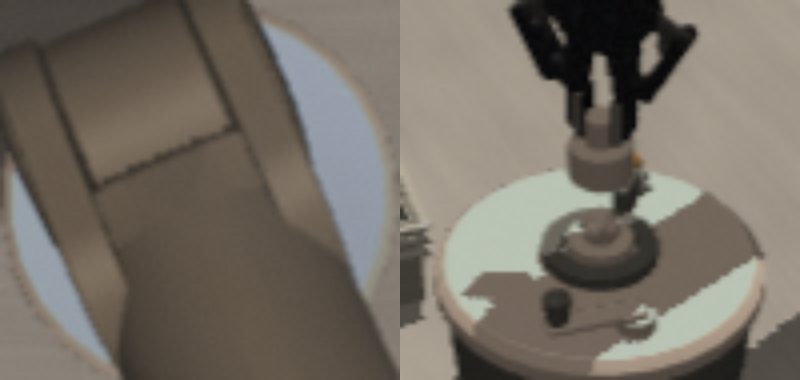

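The side view shows the held cap centred at x≈601 directly above the stud at x≈602; the top view is blocked by the arm. I'll lower it over the stud and check the force.

```bash
python3 -m inch '[[[0.07,-0.06,1,0,0,0,255],[0,0,1,0,0,0,255],[0,0,1,0,0,0,255],[0,0,0.5,0,0,0,255],[0,0,0,0,0,0,255]]]' 120
python3 -c "
from h import *
go([.5535,.1205,.204],44);print(arm.state()['ft_torque'])
b=cap('side');save(b,'pics/s6.png',(274,140,374,235),6)"
```

```text
t: 15.7
tool_pos: [0.5538, 0.1211, 0.2257]
eef_rot: [-180.0, 0.0, 44.0]
wrist_force: [0.4, -1.2, -0.7]
gripper_width: 0.0199
finger_force: 117.6
pos [0.5538 0.1211 0.2257] rot [-1.7997e+02  5.0000e-02  4.3980e+01] F [ 0.4 -1.2 -0.7] w 0.0199 t 15.7 j [  6.  16. -28.  99.   8.  66. -70.]
tool shift cm [-0.06  0.02  2.17]
turn deg [-0.  0. -0.]
[-0.00440698  0.01992511 -0.01077419]
```

View pics/s6.png

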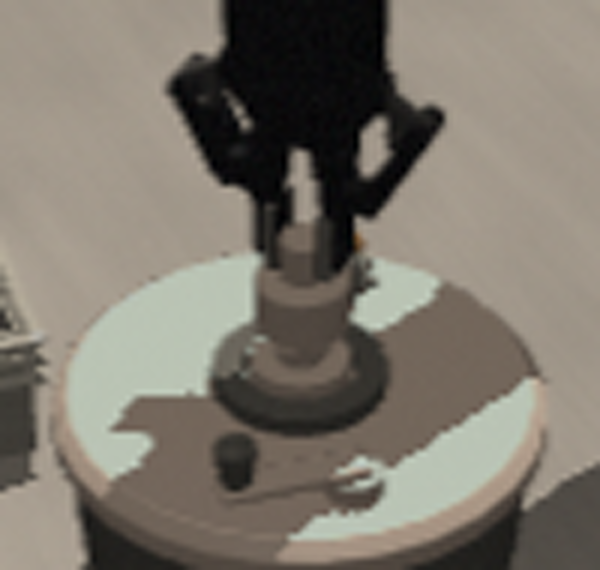

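The cap sits level and concentric over the stud at (303,330), with no contact force yet. Pressing on.

```bash
python3 -m inch '[[[0,0,0.4,0,0,0,255],[0,0,0.4,0,0,0,255],[0,0,0.2,0,0,0,255],[0,0,0.2,0,0,0,255],[0,0,0,0,0,0,255]]]'; python3 -m inch '[[[0,0,0.2,0,0,0,255],[0,0,0.2,0,0,0,255],[0,0,0.2,0,0,0,255],[0,0,0.2,0,0,0,255],[0,0,0,0,0,0,255]]]'
```

```text
t: 16.38
tool_pos: [0.5555, 0.121, 0.2168]
eef_rot: [179.8, -0.1, 43.9]
wrist_force: [-1.3, -1.8, 9.3]
gripper_width: 0.0201
finger_force: 119.2
t: 17.0
tool_pos: [0.5537, 0.1212, 0.2058]
eef_rot: [-180.0, 0.1, 44.0]
wrist_force: [0.2, 0.8, -1.8]
gripper_width: 0.0204
finger_force: 118.2
```

```bash
python3 -m inch '[[[0,0,0.2,0,0,0,255],[0,0,0.2,0,0,0,255],[0,0,0.2,0,0,0,255],[0,0,0,0,0,0,255],[0,0,0,0,0,0,255]]]'; python3 -m inch '[[[0,0,0.2,0,0,0,255],[0,0,0.2,0,0,0,255],[0,0,0,0,0,0,255],[0,0,0,0,0,0,255],[0,0,0,0,0,0,255]]]'
```

```text
t: 17.62
tool_pos: [0.554, 0.1215, 0.205]
eef_rot: [179.9, 0.0, 44.0]
wrist_force: [-9.1, -4.2, 22.5]
gripper_width: 0.0203
finger_force: 120.8
t: 18.25
tool_pos: [0.5541, 0.1215, 0.2049]
eef_rot: [179.8, -0.0, 43.9]
wrist_force: [-15.9, -5.4, 42.2]
gripper_width: 0.0199
finger_force: 123.1
```

```bash
python3 -c "
from h import *
b=cap('side');save(b,'pics/s7.png',(274,140,374,235),6);go([.5535,.1205,.204],44)"
```

```text
pos [0.5541 0.1215 0.2049] rot [ 1.7982e+02 -1.0000e-02  4.3940e+01] F [-17.4  -5.8  42.1] w 0.0201 t 18.3 j [  6.  17. -27. 101.   9.  64. -71.]
tool shift cm [-0.11  0.03  0.09]
turn deg [ 0.2 -0.  -0.1]
```

View pics/s7.png

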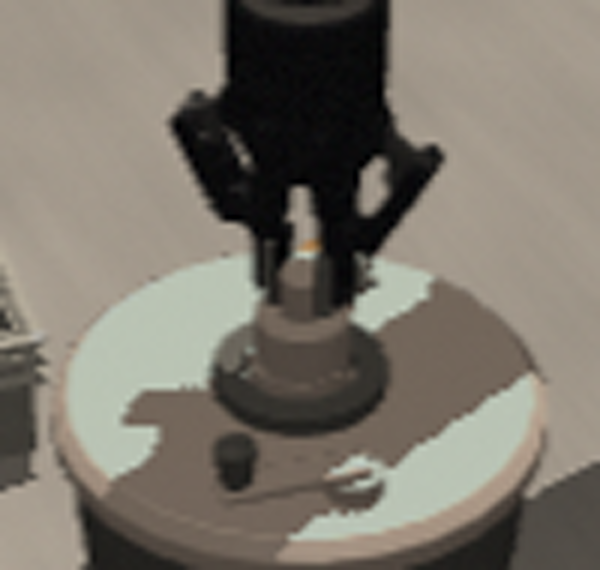

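The cap's skirt (303,345) sits flush and upright on the hub seat, and the push is steady at 42 N.

```bash
python3 -c "
from rig import arm
print(arm.job_done())"
```

```text
the job is handed in; nothing more can be done
None
```

The collar is turned to its stop with the ear at the arrow, and the cap clicked home on the stud; I handed the job in at about 18 s with the arm still pressing down at about 42 N and the tins, dish and reamer never touched.

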